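# Show the gingerbread tree to the desk camera in a mirror

### The arm

A 6-joint arm with a two-finger parallel gripper is mounted at the origin on the work surface. World frame = base frame: x ahead of the robot, y to its left, z up, the work surface at z = 0. Lengths are in m, angles in rad, forces in N, time in s.
With the tool pointing down it reaches from about 0.325 to 0.775 m from the base axis. Payload 5.5 kg.
Tool frame: the origin (TCP) lies on the centre line of the jaws, within the pads' length; the fingertips stand 14 mm ahead of it and the grasp point (between the pads) lies 5 mm behind it (finger_overhang is the distance from the TCP to the fingertips, in m); z points along the fingers, y is the line along which they close (so a half turn about z gives the same grasp; the last joint's range is limited). The gripper opens to 85 mm and grips with 20 to 120 N. Pads are 22 mm wide; open, the fingers measure 114 mm over their backs; the gripper's body (76 mm by 85 mm) begins 54 mm behind the grasp point. The pads swing forward as they close: fully open they stand 13 mm farther back than shut.
Start: joints at [1.079, 0.091, 1.231, -0, 1.82, -0.057], TCP at [0.253, 0.544, 0.245] pointing down, gripper open.
Joint ranges: [-2.87, 2.87], [-0.86, 2.18], [0.17, 2.46], [-1.51, 4.65], [0.06, 2.69], [-2.65, 2.65]. Speed limits (rad/s): [2.57, 2.57, 3.01, 3.14, 3.14, 3.14].

### API

Orientations are given as a unit quaternion [w, x, y, z].
In Python, from bench import get_state, get_image, camera_model, sign_off, outline_of, place_of, finger_overhang gives the robot as it stands. The module is installed in compiled form; this text tells all that it offers.
- The arm moves only by the tool servo_tool, never from a script. Its argument "rows" is a list of rows, each an object with "dp": the shift along the tool's x, y, z in mm, a list of three; "turn": the turn about the tool's z in rad; "hand": the opening in per cent of the stroke, from 0 (shut) to 100 (fully open). A call has 1 to 8 rows; each row shifts and turns the commanded pose from where the row before left it, along the tool's axes as they then stand; what a row does not reach is not made up. A row lasts 1/8 s, in which the tool goes at most 62.5 mm and 10.7 degrees, less where a joint would pass 70% of its speed; a pose out of reach is approached as far as the arm can. A call is refused whole if a number of a shift passes 62.5 or a number of a turn 0.188, either way. A call with a gripper value outside its range is refused whole. The fingers move at their own pace and stop on an object; "newtons" is the grip in N (left out, the last holds). Time passes only in rows, so rows that do not move let the fingers close. It gives the time, the measured TCP pose, the force, the opening and the grip force at its end, in the units of the state.
- get_state(): the state, without advancing time (a new reading comes with each control period).
- get_image(name): name is "scene" or "top" or "wrist"; returns (picture, depth): 400x640x3 uint8, blue, green, red; 400x640 float32, m along the optical axis (not along the pixel's ray), 0 where there is no reading.
- camera_model(name): a dict with "intrinsics" (3x3 intrinsics, pixels), "eye" and "orientation" of the camera in the world. Camera axes: x right, y up, looking along -z (the intrinsics and any distortion apply to the point x, -y, -z); pixel columns grow to the right and rows downward; lengths in m; the calibration is good to about 2 mm. A picture is of the moment at which its call begins: read the wrist's pose just before it. camera_model takes no time and is no camera call; for the wrist camera it gives the pose at the moment of the call.
- sign_off(): hands the job in; it is judged then, once.
Trained networks look in the newest picture that a camera, given by its name, has taken for a name from the list of things; names that differ only in an ending like _2 or _b are one class to them, and where a whole thing is asked for, a point or a joint stands for the part that bears it (a point fixed in the world has none). Each returns a list of dicts, best first, with "score" (0 to 1); they miss things now and then, are a little off and sometimes report something else, mostly with a low value. They report only what shows in the picture. A call takes as long as a camera call. They do not tell look-alikes from the thing itself.
- outline_of(query, camera): "mask" (400x640 bool, what is visible of it).
- place_of(query, camera): "xyz" ([x, y, z] in m, in the coordinates of the camera as it stood for that picture, good to about 4 mm: a listed point, or the origin of a listed thing).
The state is a dict: "clock": time; "q": joint angles; "qd": joint speeds; "joint_efforts": joint torques, N m; "ee_pos": TCP position; "tool_rot": TCP orientation; "wrist_force": force on the tool from outside, world axes, zero at the start; "wrist_torque": the same for the moment, N m; "opening": finger opening in m; "grip_force": force on a finger pad.
Only numpy, scipy, OpenCV 4.12 (cv2) and the standard library are available. Lean on these libraries where they do the work, as an engineer would, in place of code of your own. Each camera call takes 0.05 s, during which the arm holds its last target. There are 200 camera calls.

### The job

The desk camera is stuck facing the bracket, so use the little inspection mirror to let it see the gingerbread tree: lift the mirror out of its wooden rest, pass its rod down through the hole in the bracket's arm, and with the mirror's middle level with the lens turn it until the camera sees the icing collar of the tree in the middle of the mirror. Finish while still holding the mirror in the gripper at that height and angle, upright and still, with its rod through the hole and not let down onto the bracket; leave everything else standing where it is.

Things in the scene. Friction and masses are not known exactly. Their poses are not given: they have to be found in the camera images.
- mirror_tool: inspection mirror, about 110 g, upright in the wooden rest at the start. Origin at the rod's lower tip, z up the rod. From the tip up: steel rod 9 mm thick, 65 mm long, end tapered over 6 mm; collar 28 mm across (65 to 71 mm up) on which it rests; black plate 76 wide (y) x 60 high x 6 mm thick (71 to 131 mm up), silver face towards +x, back black; neck; grip block (see grip)
- rod_tip (a point): lower tip of the mirror's rod (the origin of mirror_tool)
- mirror (a point): middle of the mirror's silver face, 101 mm above the rod tip, on the rod's axis; +x is the direction in which the reflecting face looks, y runs across the face, z up
- grip (a point): middle of the black grip block, 159 mm above the rod tip; the block is 14 mm (along the mirror's x) x 30 mm (along y) x 34 mm high, to be pinched from above across its 14 mm
- rest: light wooden block 80 x 80 x 70 mm high, fixed, origin at the centre of its underside; a vertical 12 mm through hole in the middle of its top holds the mirror's rod at the start, the collar resting on the block's top
- bracket: fixed steel bracket: dark foot, an upright, and a level plate 50 x 50 mm, 8 mm thick, top at 75 mm, with a hole; origin on the table straight below the hole; +x points to the camera. The upright stands on the -x side, no higher than the plate; below the hole is free space down to the foot (8 mm thick)
- eye (a point): centre of the bracket's hole at the top of its plate, 75 mm above the table; the hole is vertical, 13 mm across, chamfered, through 8 mm of plate
- camera: fixed desk camera: grey box head 45 x 75 x 46 mm on a thin post and round black foot, 163 mm tall, origin on the table below the head; its lens looks along its -x, at the place above the bracket's hole
- lens (a point): middle of the camera's lens (short black tube), 140 mm above the table, about 235 mm from the hole's axis
- tree: loose gingerbread fir tree: pointed, tiered cone 68 mm across and 172 mm tall, with a white icing collar 36 mm across near the top; origin at the centre of its underside; it stands about 220 mm from the bracket's hole in one of three places, the snowman and the column in the other two. To be seen in the mirror
- marker (a point): middle of the tree's icing collar, on the tree's axis, 140 mm above the table (lens height): what the camera must see. It shows in the middle of the mirror when the face's direction halves the angle, seen from above, between the directions from the mirror to the lens and from the mirror to this point
- snowman: loose gingerbread snowman, three stacked balls on a disc, 66 mm across, 152 mm tall, origin under its centre; leave standing
- column: loose gingerbread column with a flat cap, 66 mm across its foot, 150 mm tall, origin under its centre; leave standing
- jug: loose glass jug with a handle, 100 mm across, 140 mm tall, origin under its centre; leave
- sugar_jar: loose jar, 64 mm across, 100 mm tall, origin under its centre; leave
- icing_bowl: loose white bowl, 110 mm across, 55 mm tall, origin under its centre; leave
- tape_spool: loose cardboard spool, 60 mm across, 22 mm tall, origin under its centre; leave
Not all that is in view belongs to the job. What is shaped like the camera but pink is not meant. Leave any blue look-alike of the bracket alone.

How it is judged:
By the outcome, as a careful person would: the job done as asked, in the order asked, and still so for the second after the job is handed in, while the arm keeps its last pose, push and grip.
It also fails if it takes over 45 s, if anything falls off the work surface, if the arm or the gripper's body presses on something with over 40 N, if the wrist force passes 120 N, or if a joint passes its speed limit or range.

## Working session

There is one attempt and no reset: what is moved stays moved. The work goes in short steps, Python scripts to look and compute and a tool call to move; the robot and the scene stay as the last step left them, time stands still between calls to the robot, and variables do not carry over. Pictures are saved under pics/ and viewed, at most 10 in all, crops included, and the job is handed in when it is done.

Besides the shell and the picture viewer there is one more tool, called after "Emit:" as name(argument=value, ...), one argument or row to a line, values as JSON. servo_tool: Moves the arm, as the interface text tells. Its arguments: {"type":"object","properties":{"rows":{"type":"array"},"newtons":{"type":"number"}},"required":["rows"]}

```bash
mkdir -p pics; cat > h.py <<'E'
import numpy as np, cv2
from bench import *
from scipy.spatial.transform import Rotation as R
def Rq(q): return R.from_quat([q[1],q[2],q[3],q[0]]).as_matrix()
def c2w(m,p): return Rq(m["orientation"])@np.array(p)+np.array(m["eye"])
def w2px(m,p):
    c=Rq(m["orientation"]).T@(np.array(p)-np.array(m["eye"])); k=np.array(m["intrinsics"])@np.array([c[0],-c[1],-c[2]]); return k[:2]/k[2]
def px2w(m,u,v,d):
    r=np.linalg.inv(np.array(m["intrinsics"]))@np.array([u,v,1.])*d
    return c2w(m,[r[0],-r[1],-r[2]])
def plane(m,u,v,z):
    a=px2w(m,u,v,1.);e=np.array(m["eye"]);d=a-e
    return e+d*(z-e[2])/d[2]
E
python3 - <<'E'
from h import *
s=get_state();print(s)
for n in("scene","top"):
    im,d=get_image(n);m=camera_model(n);cv2.imwrite(f"pics/{n}0.png",im);print(n,m)
    np.savez(f"{n}0.npz",im=im,d=d)
    for t in "mirror_tool grip rest bracket eye camera lens tree marker snowman column".split():
        for r in place_of(t,n):
            w=c2w(m,r["xyz"]); print(t,round(r["score"],2),w.round(3),w2px(m,w).round())
print(finger_overhang, get_state()["clock"])
E
```

```text
{'clock': 0.0, 'q': array([ 1.07929032e+00,  9.18826955e-02,  1.23189413e+00,  5.69258911e-05,
        1.81980802e+00, -5.66801688e-02]), 'qd': array([-1.33293068e-04,  1.19683801e-03,  1.02623139e-04, -1.35285534e-03,
        4.41191304e-05,  3.75925447e-04]), 'joint_efforts': array([-1.20640170e-04, -4.58747113e+01, -4.18012869e+01, -8.56272459e-05,
        1.20992842e-02, -4.05473372e-06]), 'ee_pos': array([0.25260422, 0.54395059, 0.24413192]), 'tool_rot': array([-2.96179088e-04,  2.15697240e-01,  9.76459783e-01, -9.51443538e-04]), 'wrist_force': array([ 0.00995214, -0.09818969,  0.3262255 ]), 'wrist_torque': array([-0.06811128,  0.02046674, -0.0319755 ]), 'grip_force': 0.0, 'opening': 0.08569512245467621}
scene {'intrinsics': array([[511.65166308,   0.        , 322.60225804],
       [  0.        , 511.65166308, 197.29540697],
       [  0.        ,   0.        ,   1.        ]]), 'eye': array([ 1.88786317, -0.42276408,  1.10308352]), 'orientation': array([0.71511185, 0.37575449, 0.26537951, 0.52630534])}
mirror_tool 0.82 [ 0.433 -0.246  0.002] [240. 216.]
grip 0.52 [ 0.431 -0.244  
[... 1281 characters left out ...]
1 -0.205  0.005] [391. 207.]
eye 0.92 [ 0.579 -0.023  0.077] [331. 216.]
eye 0.64 [ 0.625 -0.198  0.074] [393. 201.]
camera 0.92 [0.707 0.214 0.002] [253. 178.]
camera 0.76 [0.732 0.352 0.004] [208. 169.]
camera 0.36 [0.796 0.024 0.003] [316. 151.]
camera 0.21 [0.422 0.362 0.004] [199. 272.]
lens 0.83 [0.724 0.316 0.143] [208. 158.]
lens 0.68 [0.695 0.183 0.142] [257. 169.]
lens 0.48 [0.491 0.177 0.135] [256. 244.]
tree 0.89 [ 0.484  0.179 -0.001] [262. 251.]
marker 0.64 [0.487 0.178 0.137] [256. 246.]
marker 0.61 [ 0.428 -0.246  0.109] [415. 271.]
marker 0.28 [0.797 0.022 0.004] [316. 150.]
snowman 0.93 [ 0.774 -0.136  0.003] [368. 158.]
column 0.74 [0.795 0.022 0.007] [317. 151.]
0.014 1.2
```

```bash
python3 - <<'E'
from h import *
a=np.load("scene0.npz")["im"];b=np.load("top0.npz")["im"]
c=cv2.resize(a[130:300,200:480],None,fx=2.8,fy=2.8,interpolation=3)[:,:784]
cv2.imwrite("pics/sc.png",c)
c=cv2.resize(b[120:320,180:450],None,fx=2.9,fy=2.9,interpolation=3)
cv2.imwrite("pics/tc.png",c)
E
```

```text
(no output)
```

View pics/sc.png

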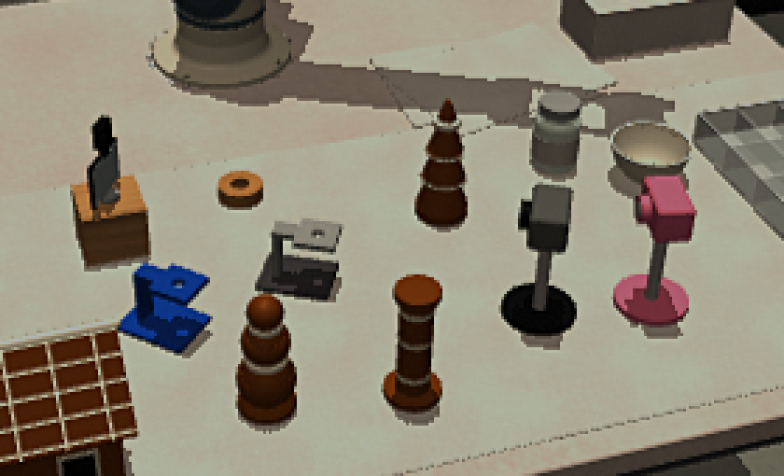

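View pics/tc.png

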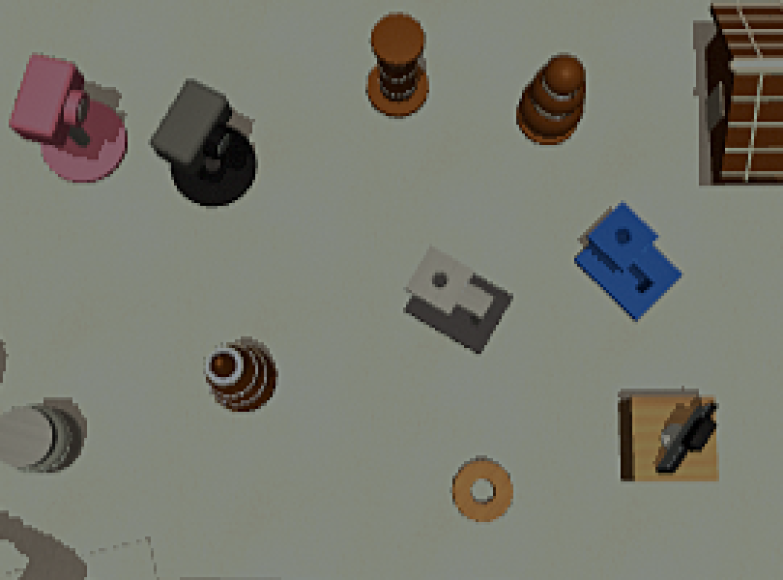

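The top crop shows the steel bracket at top-view px (331,216) and its blue twin at (393,201). The grey camera is at (253,178) and the pink one at (208,169). The tree with its icing collar is at (256,246), with the column at (317,151) and the snowman at (368,158) in the other two places. The mirror tool stands in the rest at (415,271), its silver face towards about +50° (up-left in the image). I'll use the steel bracket, the grey camera and the tree. Distances agree: hole to lens 0.235 m, hole to collar 0.219 m.

Next I go above the rest.

Emit:
servo_tool(
  rows=[
    {"dp":[-31,-40,0],"turn":0,"hand":100},
    {"dp":[-31,-40,-4],"turn":0,"hand":100},
    {"dp":[-31,-40,-4],"turn":0,"hand":100},
    {"dp":[-31,-40,-4],"turn":0,"hand":100},
    {"dp":[-31,-40,-4],"turn":0,"hand":100},
    {"dp":[-31,-40,-4],"turn":0,"hand":100},
    {"dp":[-31,-40,0],"turn":0,"hand":100},
    {"dp":[-31,-40,0],"turn":0,"hand":100},
  ],
)

```text
clock: 2.2
ee_pos: [0.3429, 0.148, 0.2656]
tool_rot: [0.001, 0.215, 0.977, 0.0]
wrist_force: [0.7, -0.3, -0.1]
opening: 0.0851
grip_force: 0.0
```

Emit:
servo_tool(
  rows=[
    {"dp":[-31,-40,0],"turn":0,"hand":100},
    {"dp":[-31,-40,0],"turn":0,"hand":100},
    {"dp":[-31,-40,0],"turn":0,"hand":100},
    {"dp":[-31,-40,0],"turn":0,"hand":100},
    {"dp":[-31,-40,0],"turn":0,"hand":100},
    {"dp":[-31,-40,0],"turn":0,"hand":100},
    {"dp":[-28,-40,0],"turn":0.13,"hand":100},
    {"dp":[0,0,0],"turn":0.13,"hand":100},
  ],
)

```text
clock: 3.2
ee_pos: [0.4188, -0.1974, 0.2643]
tool_rot: [-0.001, 0.344, 0.939, -0.0]
wrist_force: [0.1, -0.1, 0.6]
opening: 0.0851
grip_force: 0.0
```

```bash
python3 - <<'E'
from h import *
im,d=get_image("wrist");m=camera_model("wrist");s=get_state()
cv2.imwrite("pics/w1.png",im);np.savez("w1.npz",im=im,d=d)
print(s["ee_pos"],s["tool_rot"],m["eye"])
for t in "mirror_tool grip rest mirror rod_tip".split():
    for r in place_of(t,"wrist"):
        w=c2w(m,r["xyz"]); print(t,round(r["score"],2),w.round(4),w2px(m,w).round())
E
```

```text
[ 0.41882172 -0.19618677  0.26467875] [-6.69193141e-04  3.46227046e-01  9.38150511e-01  5.83304379e-05] [ 0.36506068 -0.14999306  0.39359384]
mirror_tool 0.86 [ 0.4313 -0.2431  0.0055] [303. 194.]
mirror_tool 0.52 [0.7976 0.0224 0.0042] [583. 258.]
grip 0.94 [ 0.4304 -0.2475  0.1643] [287. 244.]
rest 0.81 [ 0.4276 -0.248   0.0047] [298. 194.]
mirror 0.85 [ 0.4317 -0.2475  0.1082] [294. 222.]
```

View pics/w1.png

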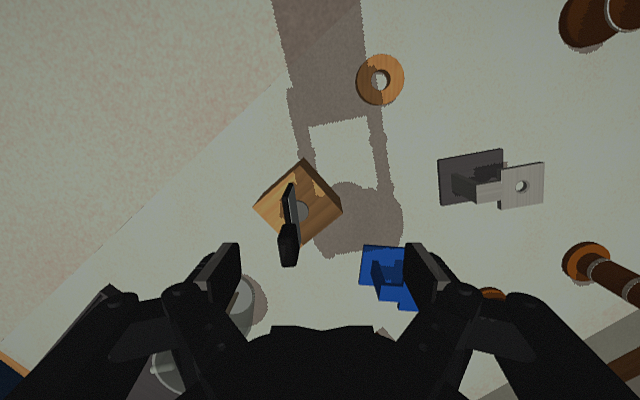

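The wrist picture shows the mirror tool with its grip block at (288,248) and the plate at (292,205), silver side to the right (tool +y). The rest is at (298,194). I'll get its yaw from depth.

```bash
python3 - <<'E'
from h import *
m=camera_model("wrist");z=np.load("w1.npz");d=z["d"]
print(get_state()["ee_pos"])
v,u=np.mgrid[0:400,0:640]
K=np.array(m["intrinsics"]);P=np.stack([(u-K[0,2])/K[0,0]*d,-(v-K[1,2])/K[1,1]*d,-d],-1)@Rq(m["orientation"]).T+m["eye"]
ok=(d>0)&(np.hypot(P[...,0]-.431,P[...,1]+.246)<.06)
for a,b in((.12,.135),(.100,.135),(.08,.12),(.172,.19),(.150,.19)):
    q=P[ok&(P[...,2]>a)&(P[...,2]<b)]
    if len(q)<5: print(len(q));continue
    r=cv2.minAreaRect(q[:,:2].astype(np.float32)*1000);w,V=np.linalg.eigh(np.cov(q[:,:2].T))
    print(a,b,len(q),r,"pca",np.degrees(np.arctan2(V[1,1],V[0,1])),q.mean(0).round(4),q[:,2].max())
E
```

```text
[ 0.41907593 -0.19407879  0.26557983]
0.12 0.135 112 ((431.3590393066406, -242.62489318847656), (5.366861343383789, 73.20318603515625), 60.47662353515625) pca 148.40803005662875 [ 0.4142 -0.2317  0.1285] 0.13498499947474724
0.1 0.135 261 ((431.6051330566406, -242.70559692382812), (5.553014755249023, 73.71385192871094), 60.542911529541016) pca 148.03893251651718 [ 0.4184 -0.2344  0.1173] 0.13498499947474724
0.08 0.12 295 ((431.64892578125, -242.71945190429688), (5.5645751953125, 73.62335205078125), 60.5487174987793) pca 147.7466475687632 [ 0.4241 -0.238   0.0998] 0.1198733426047573
0.172 0.19 595 ((431.9001159667969, -243.62464904785156), (14.028183937072754, 29.928287506103516), 56.13473892211914) pca 147.3088339233611 [ 0.4307 -0.2419  0.1811] 0.18409339611598935
0.15 0.19 792 ((431.90032958984375, -243.6235809326172), (14.044676780700684, 29.92596435546875), 56.085838317871094) pca 148.73816451694262 [ 0.4296 -0.2405  0.1764] 0.18409339611598935
```

Emit:
servo_tool(
  rows=[
    {"dp":[-22,-15,20],"turn":0,"hand":100},
    {"dp":[-20,-15,20],"turn":0,"hand":100},
    {"dp":[0,0,0],"turn":-0.12,"hand":100},
    {"dp":[0,0,0],"turn":0,"hand":100},
    {"dp":[0,0,0],"turn":0,"hand":100},
  ],
)

```text
clock: 4.12
ee_pos: [0.4323, -0.2441, 0.2259]
tool_rot: [0.001, 0.284, 0.959, -0.0]
wrist_force: [-0.1, 0.4, 0.1]
opening: 0.0855
grip_force: 0.0
```

```bash
cat >> h.py <<'E'
def cloud(name):
    s=get_state();m=camera_model(name);im,d=get_image(name)
    v,u=np.mgrid[0:400,0:640];K=np.array(m["intrinsics"])
    P=np.stack([(u-K[0,2])/K[0,0]*d,-(v-K[1,2])/K[1,1]*d,-d],-1)@Rq(m["orientation"]).T+m["eye"]
    return s,m,im,d,P
def yaw(s):
    y=Rq(s["tool_rot"])[:,1]; return np.degrees(np.arctan2(y[1],y[0]))
E
python3 - <<'E'
from h import *
s,m,im,d,P=cloud("wrist");cv2.imwrite("pics/w2.png",im)
print(s["ee_pos"],yaw(s),Rq(s["tool_rot"]).round(3).tolist(),np.abs(s["qd"]).max())
ok=(d>0)&(np.hypot(P[...,0]-.431,P[...,1]+.246)<.06)
for a,b in((.10,.134),(.178,.19),(.150,.19)):
    q=P[ok&(P[...,2]>a)&(P[...,2]<b)]
    if len(q)<5: print(len(q));continue
    r=cv2.minAreaRect(q[:,:2].astype(np.float32)*1000)
    print(a,b,len(q),r,q[:,2].max(),np.median(q[:,2]))
for r in place_of("grip","wrist"): print(r["score"],c2w(m,r["xyz"]))
E
```

```text
[ 0.43230635 -0.24408359  0.2259163 ] 57.02999339050348 [[-0.839, 0.544, 0.001], [0.544, 0.839, -0.001], [-0.001, 0.0, -1.0]] 0.003397584349977769
0.1 0.134 86 ((411.5758972167969, -236.9103240966797), (6.543953895568848, 31.675634384155273), 56.835567474365234) 0.1339919749821187 0.1302184827289384
0.178 0.19 805 ((431.20556640625, -247.10569763183594), (13.583639144897461, 29.912227630615234), 56.234989166259766) 0.18290741217009207 0.1809259189394288
0.15 0.19 1011 ((431.04876708984375, -247.23023986816406), (13.969369888305664, 30.03635025024414), 56.059749603271484) 0.18290741217009207 0.18068174314827867
0.68 [ 0.5825398  -0.02393411  0.07294959]
0.62 [ 0.43273521 -0.25021164  0.16469601]
```

Emit:
servo_tool(
  rows=[
    {"dp":[-0.7,-3.3,17],"turn":0.012,"hand":100},
    {"dp":[0,0,25],"turn":0,"hand":100},
    {"dp":[0,0,25],"turn":0,"hand":100},
    {"dp":[0,0,0],"turn":0,"hand":60},
    {"dp":[0,0,0],"turn":0,"hand":30},
    {"dp":[0,0,0],"turn":0,"hand":10},
    {"dp":[0,0,0],"turn":0,"hand":0},
    {"dp":[0,0,0],"turn":0,"hand":0},
  ],
  newtons=50,
)

```text
clock: 5.22
ee_pos: [0.4313, -0.2479, 0.1594]
tool_rot: [0.001, 0.289, 0.957, -0.0]
wrist_force: [0.4, -0.0, 4.5]
opening: 0.0135
grip_force: 49.2
```

Emit:
servo_tool(
  rows=[
    {"dp":[0,0,0],"turn":0,"hand":0},
    {"dp":[0,0,0],"turn":0,"hand":0},
    {"dp":[0,0,0],"turn":0,"hand":0},
  ],
)

```text
clock: 5.6
ee_pos: [0.4313, -0.2479, 0.1594]
tool_rot: [0.001, 0.289, 0.957, -0.0]
wrist_force: [1.1, 0.1, 4.9]
opening: 0.0133
grip_force: 49.4
```

Emit:
servo_tool(
  rows=[
    {"dp":[0,0,-5],"turn":0,"hand":0},
    {"dp":[0,0,-10],"turn":0,"hand":0},
    {"dp":[0,0,-15],"turn":0,"hand":0},
    {"dp":[0,0,-20],"turn":0,"hand":0},
    {"dp":[0,0,-25],"turn":0,"hand":0},
    {"dp":[0,0,-25],"turn":0,"hand":0},
    {"dp":[0,0,-10],"turn":0,"hand":0},
    {"dp":[0,0,0],"turn":0,"hand":0},
  ],
  newtons=60,
)

```text
clock: 6.6
ee_pos: [0.4311, -0.2479, 0.2694]
tool_rot: [0.001, 0.289, 0.957, -0.0]
wrist_force: [0.1, 0.6, -2.5]
opening: 0.0135
grip_force: 58.3
```

```bash
python3 - <<'E'
from h import *
s=get_state();print(s["ee_pos"],yaw(s),s["wrist_force"],s["wrist_torque"],s["opening"],s["q"])
for n in("scene","top","wrist"):
  s,m,im,d,P=cloud(n);cv2.imwrite(f"pics/l_{n}.png",im)
  for t in("rod_tip","grip","mirror","eye"):
    for r in place_of(t,n):
      w=c2w(m,r["xyz"]);print(n,t,round(r["score"],2),w.round(4),w2px(m,w).round())
E
```

```text
[ 0.43110958 -0.24786807  0.26935449] 56.37520993352542 [ 0.08282291  0.59081514 -2.46334543] [-0.01657629  0.01099066 -0.03921737] 0.013472203517487936 [-5.90213374e-01 -1.79936138e-01  1.45109958e+00 -1.67599397e-05
  1.86862794e+00 -1.57415136e+00]
scene rod_tip 0.81 [ 0.4311 -0.2466  0.118 ] [237. 188.]
scene rod_tip 0.34 [0.693  0.1858 0.1401] [385. 205.]
scene grip 0.74 [ 0.4281 -0.2473  0.2123] [234. 164.]
scene grip 0.61 [ 0.4287 -0.245   0.2733] [233. 148.]
scene mirror 0.82 [ 0.4287 -0.2452  0.2154] [235. 164.]
scene mirror 0.15 [0.8007 0.0226 0.0018] [347. 270.]
scene eye 0.92 [ 0.6246 -0.1983  0.075 ] [264. 230.]
scene eye 0.69 [ 0.5819 -0.02    0.0722] [313. 213.]
top rod_tip 0.61 [ 0.4267 -0.2482  0.1116] [416. 271.]
top grip 0.71 [ 0.4328 -0.245   0.2691] [431. 266.]
top mirror 0.44 [ 0.4262 -0.2459  0.2181] [425. 270.]
top eye 0.87 [ 0.5806 -0.0252  0.0741] [332. 216.]
top eye 0.74 [ 0.6218 -0.2008  0.0764] [394. 202.]
wrist rod_tip 0.61 [ 0.4338 -0.2465  0.1138] [324. 187.]
wrist grip 0.59 [0.7996 0.0213 0.003 ] [588. 264.]
wrist mirror 0.76 [ 0.4321 -0.2466  0.218 ] [324. 222.]
wrist eye 0.86 [ 0.6258 -0.2002  0.0756] [433. 277.]
wrist eye 0.79 [ 0.5833 -0.0223  0.0676] [544. 177.]
```

Emit:
servo_tool(
  rows=[
    {"dp":[0,25,0],"turn":0,"hand":0},
    {"dp":[0,45,0],"turn":0,"hand":0},
    {"dp":[0,50,0],"turn":0,"hand":0},
    {"dp":[0,50,0],"turn":0,"hand":0},
    {"dp":[0,45,0],"turn":0,"hand":0},
    {"dp":[0,35,0],"turn":0,"hand":0},
    {"dp":[1,20,0],"turn":0,"hand":0},
    {"dp":[0,0,0],"turn":-0.11,"hand":0},
  ],
)

```text
clock: 8.35
ee_pos: [0.5799, -0.0212, 0.2679]
tool_rot: [-0.0, 0.234, 0.972, -0.0]
wrist_force: [-0.4, -0.3, -0.4]
opening: 0.0129
grip_force: 58.6
```

Emit:
servo_tool(
  rows=[
    {"dp":[0,0,0],"turn":-0.11,"hand":0},
    {"dp":[0,0,0],"turn":-0.11,"hand":0},
    {"dp":[0,0,0],"turn":-0.11,"hand":0},
    {"dp":[0,0,0],"turn":-0.11,"hand":0},
    {"dp":[0,0,0],"turn":0,"hand":0},
    {"dp":[0,0,0],"turn":0,"hand":0},
    {"dp":[0,0,0],"turn":0,"hand":0},
  ],
)

```text
clock: 9.22
ee_pos: [0.5795, -0.0225, 0.2683]
tool_rot: [0.0, 0.019, 1.0, -0.0]
wrist_force: [0.2, -0.1, -0.1]
opening: 0.0133
grip_force: 58.7
```

```bash
python3 - <<'E'
from h import *
s=get_state();print(s["ee_pos"],yaw(s),s["clock"],Rq(s["tool_rot"])[:,2])
L={}
for n in("scene","top","wrist"):
  s,m,im,d,P=cloud(n);cv2.imwrite(f"pics/h_{n}.png",im);np.savez(f"h_{n}.npz",im=im,d=d,P=P,eye=m["eye"],o=m["orientation"],K=m["intrinsics"])
  for t in("rod_tip","grip","mirror","eye","lens","marker"):
    for r in place_of(t,n):
      if r["score"]<.4: continue
      w=c2w(m,r["xyz"]);print(n,t,round(r["score"],2),w.round(4),w2px(m,w).round())
im=cv2.imread("pics/h_wrist.png");cv2.imwrite("pics/hw.png",cv2.resize(im[100:330,200:500],None,fx=2.6,fy=2.6,interpolation=3))
E
```

```text
[ 0.57950197 -0.02245083  0.26831592] 87.8117125697931 9.225 [ 3.22443860e-05 -6.95610839e-05 -9.99999997e-01]
scene rod_tip 0.63 [ 0.5793 -0.0186  0.1143] [313. 203.]
scene grip 0.69 [ 0.5793 -0.0217  0.2714] [313. 162.]
scene mirror 0.73 [ 0.5767 -0.0207  0.2128] [313. 177.]
scene eye 0.79 [ 0.5792 -0.0204  0.0725] [313. 213.]
scene eye 0.78 [ 0.6286 -0.1988  0.0725] [264. 231.]
scene eye 0.59 [ 8.034e-01  2.250e-02 -6.000e-04] [347. 271.]
scene lens 0.6 [0.6906 0.1847 0.1414] [384. 205.]
scene lens 0.58 [0.7279 0.3166 0.1399] [427. 205.]
scene marker 0.85 [0.4879 0.1762 0.1404] [359. 173.]
top rod_tip 0.42 [ 0.5739 -0.0266  0.1152] [333. 216.]
top grip 0.64 [ 0.5786 -0.0222  0.2715] [334. 202.]
top mirror 0.47 [ 0.5751 -0.0212  0.2183] [333. 208.]
top eye 0.95 [ 0.626  -0.2028  0.075 ] [395. 201.]
top eye 0.56 [ 0.5799 -0.0244  0.0752] [332. 216.]
top lens 0.92 [0.6966 0.1858 0.1412] [256. 169.]
top lens 0.92 [0.7244 0.315  0.1448] [209. 158.]
top lens 0.47 [0.4913 0.1767 0.1388] [256. 244.]
top marker 0.78 [0.4918 0.1794 0.1405] [255. 244.]
wrist grip 0.75 [ 0.5764 -0.0263  0.2743] [314. 258.]
wrist mirror 0.59 [ 0.5829 -0.0229  0.2169] [321. 225.]
wrist eye 0.86 [ 0.6244 -0.2007  0.0753] [180. 217.]
wrist eye 0.69 [ 0.5837 -0.0193  0.0731] [324. 180.]
wrist lens 0.76 [0.6942 0.1823 0.1434] [518. 289.]
wrist lens 0.56 [0.727  0.3153 0.1406] [633. 309.]
wrist lens 0.51 [ 0.3779 -0.0655  0.0011] [281.   7.]
wrist marker 0.96 [0.4888 0.1734 0.1411] [545.  82.]
```

View pics/hw.png

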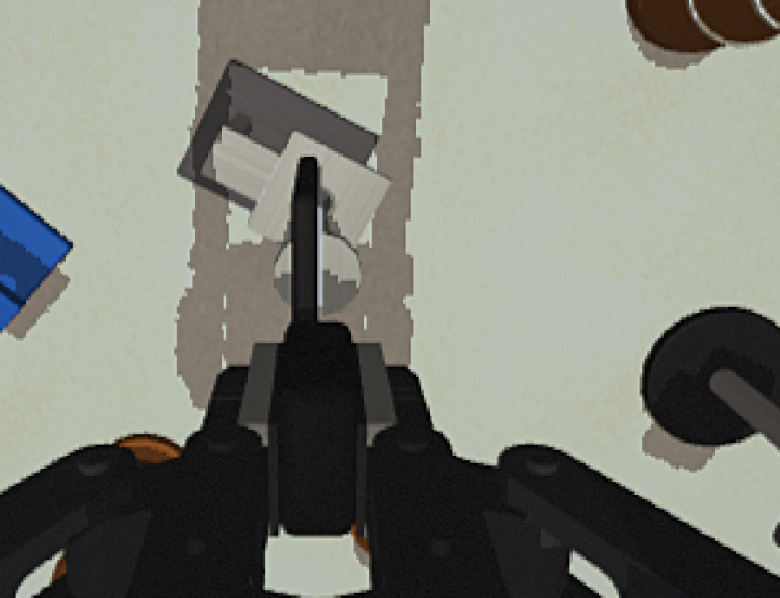

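The wrist crop shows the held mirror edge-on, with the hole mostly hidden behind the plate, around (325,178) in the full image. I'll sidestep 35 mm so the hole shows clear, and measure it against the collar.

Emit:
servo_tool(
  rows=[
    {"dp":[0,-18,0],"turn":0,"hand":0},
    {"dp":[0,-17,0],"turn":0,"hand":0},
    {"dp":[0,0,0],"turn":0,"hand":0},
    {"dp":[0,0,0],"turn":0,"hand":0},
  ],
)

```text
clock: 10.78
ee_pos: [0.5782, -0.0576, 0.2683]
tool_rot: [-0.0, 0.019, 1.0, 0.0]
wrist_force: [-0.7, 0.1, -1.1]
opening: 0.0132
grip_force: 58.7
```

```bash
python3 - <<'E'
from h import *
def hole(n,d,P,m,lab):
    near=(np.hypot(P[...,0]-.58,P[...,1]+.022)<.03)&(d>0)
    pl=near&(abs(P[...,2]-.075)<.006); zt=np.median(P[pl][:,2])
    r=cv2.minAreaRect(P[pl][:,:2].astype(np.float32)*1000)
    # hole: non-plate blob enclosed by the plate
    inv=(~pl).astype(np.uint8); k,l,st,c=cv2.connectedComponentsWithStats(inv,connectivity=4)
    for i in range(1,k):
        if 4<st[i,4]<400:
            print(lab,"hole blob px",st[i,4],c[i].round(1),plane(m,c[i][0],c[i][1],zt).round(4),"zt",zt.round(4))
s,m,im,d,P=cloud("wrist");cv2.imwrite("pics/h2w.png",im);np.savez("h2w.npz",im=im,d=d,P=P)
print(s["ee_pos"],yaw(s)); hole("wrist",d,P,m,"wrist")
t=s["ee_pos"]; Rt=Rq(s["tool_rot"])
for r in place_of("eye","wrist"): w=c2w(m,r["xyz"]);print("eye",round(r["score"],2),w.round(4),w2px(m,w).round(1))
# collar top & block & plate in tool coords (tool x,y,z mm)
Q=(P-t)@Rt*1000
for lab,a,b in(("collar",78,95),("plate",20,78),("block",-30,9)):
    k=(d>0)&(abs(Q[...,2]-(a+b)/2)<(b-a)/2)&(np.hypot(Q[...,0],Q[...,1])<45)
    q=Q[k];print(lab,len(q),q.min(0).round(1),q.max(0).round(1),np.median(q,0).round(1))
for n in("scene","top"):
    z=np.load(n+"0.npz");mm=camera_model(n);dd=z["d"];K=np.array(mm["intrinsics"]);v,u=np.mgrid[0:400,0:640]
    PP=np.stack([(u-K[0,2])/K[0,0]*dd,-(v-K[1,2])/K[1,1]*dd,-dd],-1)@Rq(mm["orientation"]).T+mm["eye"]
    hole(n,dd,PP,mm,n)
c=im[100:330,200:500];cv2.imwrite("pics/h2.png",cv2.resize(c,None,fx=2.6,fy=2.6,interpolation=3))
E
```

```text
[ 0.57822059 -0.05761148  0.26826825] 87.84609299105601
wrist hole blob px 80 [350.8 177.6] [ 0.5803 -0.0231  0.0754] zt 0.0754
eye 0.72 [ 0.5846 -0.0226  0.0714] [350.9 180.3]
eye 0.71 [ 0.6253 -0.1978  0.0738] [211.1 217.8]
collar 523 [-12.8 -13.9  78.2] [38.4 13.1 88.3] [ 1.4  4.1 83.3]
plate 722 [ 8.6 -6.2 21.4] [38.6  0.7 76.7] [27.8 -2.7 24. ]
block 4513 [-14.4 -28.7 -30. ] [16.1 27.8  9. ] [  8.1  -0.2 -20.8]
scene hole blob px 7 [313.4 213. ] [ 0.5818 -0.0191  0.0732] zt 0.0732
top hole blob px 15 [331.3 216.3] [ 0.5787 -0.0223  0.0759] zt 0.0759
```

View pics/h2.png

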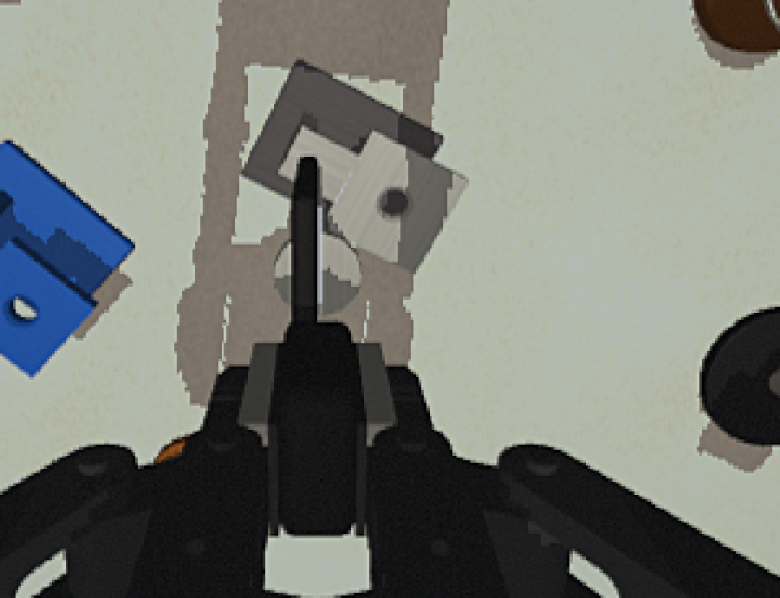

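The crop shows the hole clear at full-image (351,178), giving (0.580,-0.023), and the collar top centred at about (322,205). The held tool stands straight (collar y offset -0.4 mm), with the rod tip 154 mm below the TCP. Now I step over the hole and start lowering.

Emit:
servo_tool(
  rows=[
    {"dp":[-1.3,18,0],"turn":0,"hand":0},
    {"dp":[0,17.1,0],"turn":0,"hand":0},
    {"dp":[0,0,15],"turn":0,"hand":0},
    {"dp":[0,0,12],"turn":0,"hand":0},
    {"dp":[0,0,0],"turn":0,"hand":0},
    {"dp":[0,0,0],"turn":0,"hand":0},
  ],
)

```text
clock: 11.62
ee_pos: [0.5808, -0.0226, 0.2412]
tool_rot: [-0.0, 0.019, 1.0, -0.0]
wrist_force: [-0.7, 0.0, -0.6]
opening: 0.0133
grip_force: 58.7
```

```bash
python3 - <<'E'
from h import *
s,m,im,d,P=cloud("scene");print(s["ee_pos"],yaw(s),s["wrist_force"])
a=im[150:240,260:400]
s,m,im,d,P=cloud("top")
b=im[170:260,270:410]
cv2.imwrite("pics/v.png",cv2.resize(np.vstack([a,b]),None,fx=3.3,fy=3.3,interpolation=3)[:600])
E
```

```text
[ 0.58077445 -0.02260487  0.24120566] 87.85966416475114 [-0.71254349  0.04402091 -0.55203354]
```

View pics/v.png

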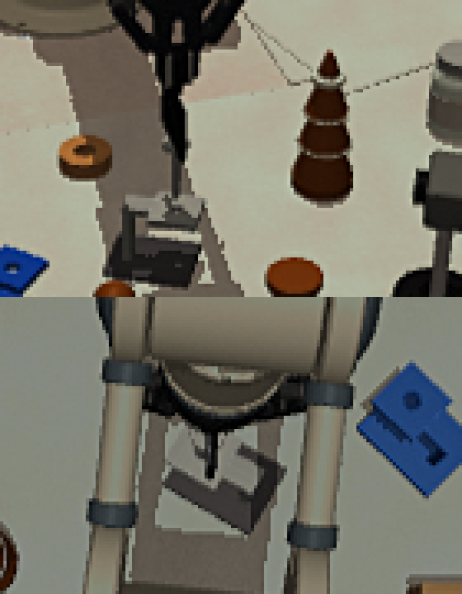

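The rod hangs straight over the steel bracket's hole, at about (176,205) in the scene crop. I'll lower it gently, watching the force.

Emit:
servo_tool(
  rows=[
    {"dp":[0,0,5],"turn":0,"hand":0},
    {"dp":[0,0,4],"turn":0,"hand":0},
    {"dp":[0,0,4],"turn":0,"hand":0},
    {"dp":[0,0,4],"turn":0,"hand":0},
    {"dp":[0,0,0],"turn":0,"hand":0},
  ],
)

```text
clock: 12.35
ee_pos: [0.5807, -0.0222, 0.2237]
tool_rot: [-0.0, 0.018, 1.0, 0.0]
wrist_force: [-1.0, -0.4, -0.5]
opening: 0.0132
grip_force: 58.7
```

Emit:
servo_tool(
  rows=[
    {"dp":[0,0,4],"turn":0,"hand":0},
    {"dp":[0,0,4],"turn":0,"hand":0},
    {"dp":[0,0,4],"turn":0,"hand":0},
    {"dp":[0,0,0],"turn":0,"hand":0},
  ],
)

```text
clock: 12.85
ee_pos: [0.5806, -0.0222, 0.2117]
tool_rot: [-0.0, 0.018, 1.0, 0.0]
wrist_force: [0.5, -0.4, -1.4]
opening: 0.0135
grip_force: 58.7
```

Emit:
servo_tool(
  rows=[
    {"dp":[0,0,4],"turn":0,"hand":0},
    {"dp":[0,0,5],"turn":0,"hand":0},
    {"dp":[0,0,5],"turn":0,"hand":0},
    {"dp":[0,0,4],"turn":0,"hand":0},
    {"dp":[0,0,0],"turn":0,"hand":0},
    {"dp":[0,0,0],"turn":0,"hand":0},
    {"dp":[0,0,0],"turn":0,"hand":0},
  ],
)

```text
clock: 13.72
ee_pos: [0.581, -0.0222, 0.1946]
tool_rot: [0.0, 0.018, 1.0, -0.0]
wrist_force: [-0.5, 0.6, -1.2]
opening: 0.0132
grip_force: 58.7
```

```bash
python3 - <<'E'
from h import *
s=get_state();print(s["ee_pos"],yaw(s),s["wrist_force"],s["wrist_torque"],s["clock"])
h=np.array(s["ee_pos"])
for k in range(3):
 for n in("scene","top","wrist"):
  s,m,im,d,P=cloud(n)
  if k==0: cv2.imwrite(f"pics/f_{n}.png",im)
  for t in("lens","marker","mirror","rod_tip","camera","tree"):
    if k and t in("mirror","rod_tip"): continue
    for r in place_of(t,n):
      if r["score"]<.4: continue
      w=c2w(m,r["xyz"]); a=np.degrees(np.arctan2(w[1]-h[1],w[0]-h[0]))
      print(n,t,round(r["score"],2),w.round(4),"ang",a.round(1),"dist",np.hypot(*(w-h)[:2]).round(3))
# tree axis from depth: fit collar/body circles
for n in("scene","top","wrist"):
  s,m,im,d,P=cloud(n)
  k=(d>0)&(np.hypot(P[...,0]-.488,P[...,1]-.176)<.05)&(P[...,2]>.02)&(P[...,2]<.168)
  q=P[k]
  if len(q)<30: continue
  # symmetric in view: column centre of silhouette per row of camera -> median px, bearing
  from scipy.optimize import least_squares
  f=lambda c:np.hypot(q[:,0]-c[0],q[:,1]-c[1])-(c[2]-c[3]*q[:,2])
  r=least_squares(f,[.488,.176,.034,.16],loss="soft_l1",f_scale=.003);print(n,"tree cone",r.x.round(4),len(q))
E
```

```text
[ 0.5809505  -0.02223861  0.19460328] 87.89181257205374 [-0.48496137  0.56846999 -1.21761804] [ 0.00721793 -0.03567571 -0.03641716] 13.725
scene lens 0.85 [0.7293 0.321  0.1418] ang 66.6 dist 0.374
scene lens 0.79 [0.6906 0.1859 0.1404] ang 62.2 dist 0.235
scene marker 0.81 [0.4902 0.1741 0.1397] ang 114.8 dist 0.216
scene mirror 0.47 [ 0.5785 -0.0215  0.1398] ang 163.9 dist 0.003
scene rod_tip 0.63 [ 0.5771 -0.0206  0.0384] ang 157.5 dist 0.004
scene camera 0.94 [7.136e-01 2.141e-01 2.000e-04] ang 60.7 dist 0.271
scene camera 0.66 [0.738  0.3556 0.0021] ang 67.4 dist 0.409
scene tree 0.87 [0.4904 0.1791 0.0015] ang 114.2 dist 0.221
top lens 0.64 [0.693  0.1867 0.1395] ang 61.8 dist 0.237
top lens 0.61 [0.7239 0.3146 0.144 ] ang 67.0 dist 0.366
top camera 0.83 [0.7341 0.3507 0.0018] ang 67.7 dist 0.403
top camera 0.76 [0.7053 0.2177 0.0045] ang 62.6 dist 0.27
top tree 0.93 [ 0.4842  0.1787 -0.0015] ang 115.7 dist 0.223
wrist lens 0.93 [0.6939 0.1819 0.1403] ang 61.0 dist 0.233
wrist mirror 0.58 [ 0.5846 -0.0225  0.1462] ang -4.5 dist 0.004
wrist rod_tip 0.6 [ 0.5806 -0.0204  0.0384] 
[... 2221 characters left out ...]
t 0.271
top camera 0.67 [0.7308 0.3518 0.002 ] ang 68.2 dist 0.403
top camera 0.62 [ 0.5804 -0.0206  0.1974] ang 108.7 dist 0.002
top tree 0.44 [0.7957 0.0211 0.0032] ang 11.4 dist 0.219
wrist lens 0.66 [0.6948 0.1836 0.1387] ang 61.0 dist 0.235
wrist camera 0.93 [0.7396 0.3493 0.0031] ang 66.9 dist 0.404
wrist camera 0.65 [0.7121 0.214  0.0013] ang 61.0 dist 0.27
wrist tree 0.78 [ 0.4899  0.1709 -0.0015] ang 115.2 dist 0.213
wrist tree 0.67 [ 0.5826 -0.0237  0.0734] ang -42.1 dist 0.002
wrist tree 0.45 [0.6944 0.1825 0.1391] ang 61.0 dist 0.234
scene tree cone [0.4912 0.1754 0.0319 0.1342] 482
top tree cone [0.4882 0.1756 0.0369 0.1533] 431
wrist tree cone [0.4887 0.1757 0.0345 0.129 ] 9844
```

Emit:
servo_tool(
  rows=[
    {"dp":[0,0,1.2],"turn":-0.004,"hand":0},
    {"dp":[0,0,0],"turn":0,"hand":0},
    {"dp":[0,0,0],"turn":0,"hand":0},
    {"dp":[0,0,0],"turn":0,"hand":0},
    {"dp":[0,0,0],"turn":0,"hand":0},
  ],
)

```text
clock: 17.05
ee_pos: [0.5808, -0.0222, 0.1931]
tool_rot: [0.0, 0.016, 1.0, 0.0]
wrist_force: [0.1, -0.0, -1.4]
opening: 0.0134
grip_force: 58.7
```

```bash
python3 - <<'E'
from h import *
s,m,im,d,P=cloud("wrist");t=s["ee_pos"];Q=(P-t)@Rq(s["tool_rot"])*1000
print(t,yaw(s),s["wrist_force"],np.abs(s["qd"]).max(),s["clock"])
# collar top height and plate direction, in tool axes
k=(d>0)&(Q[...,2]>76)&(Q[...,2]<95)&(np.hypot(Q[...,0],Q[...,1])<16)&(abs(Q[...,1])>5);q=Q[k];print("collar",np.median(q,0),q.min(0),q.max(0))
k=(d>0)&(Q[...,2]>22)&(Q[...,2]<76)&(abs(Q[...,1])<12)&(abs(Q[...,0])<42);q=Q[k]
r=cv2.minAreaRect(q[:,:2].astype(np.float32));print("plate",r,np.median(q,0))
s,m,im,d,P=cloud("scene");cv2.imwrite("pics/fin.png",cv2.resize(im[140:300,200:460],None,fx=3,fy=3,interpolation=3))
E
```

```text
[ 0.58083745 -0.02222711  0.19312375] 88.12195684099306 [ 0.10040496 -0.03423106 -1.37544674] 0.0010803017667945737 17.05
collar [ 1.22194668  6.44495109 83.2535706 ] [-11.18016152 -13.84839013  81.47664825] [12.54897381 12.96872938 87.74904591]
plate ((23.35340118408203, -2.690835952758789), (6.93044376373291, 30.425363540649414), 89.77114868164062) [27.93557877 -2.61313244 24.03743325]
```

View pics/fin.png

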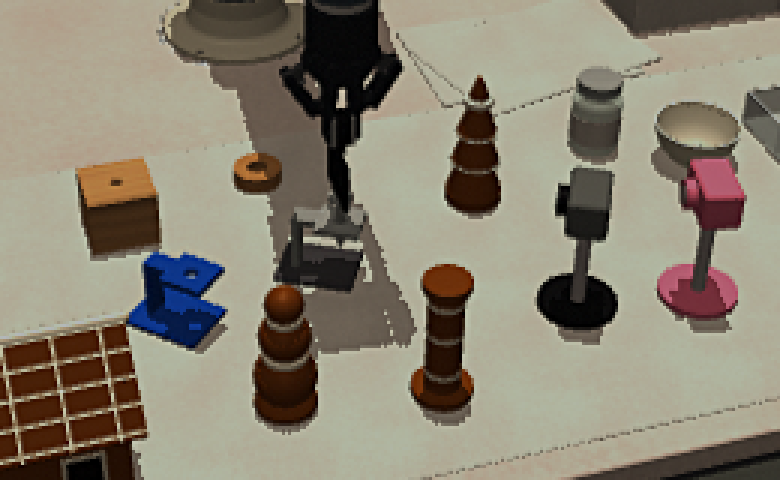

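The picture shows the mirror held over the steel bracket, plate at (338,180), with the rod through the hole at about (345,215). Everything else is still standing. The plate is aligned with the tool to 0.2°, the mirror's middle is at about 0.140 m, and the arm is still.

```bash
python3 -c "
from bench import *
print(sign_off())"
```

```text
the job is handed in; nothing more can be done
None
```

The job is handed in: the mirror is held upright and still with its rod through the steel bracket's hole, its middle at about 140 mm and its face at 88.1°, which halves the measured lens–collar angle (I had no view from the desk camera itself to confirm the collar is centred).

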